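# Lay out a dismantled alternator for reassembly

### The job

Lay the dismantled alternator out for reassembly as one straight row along the middle of the rubber mat, about 25 mm clear between neighbours, the two housing halves staying where they stand: outward from the drive-end bracket first the brass spacer collar and then the pulley, with its nut set on top in the middle; the bearing midway between the bracket and the rotor half; and the regulator on the rotor half's outer side. Everything lies flat on the mat (the nut on the pulley), and the grease tin and the tape roll stay where they are.

Things in the scene. Friction and masses are not known exactly. Their poses are not given: they have to be found in the camera images.
- mat: Grey rubber bench mat, fixed, 140 x 720 x 3 mm. Origin: centre of its underside, on the bench; its top is at z = 3 mm. Its own y axis is its long middle line (roughly the robot's left-right line); x points across it, away from the robot.
- bracket: Drive-end bracket: round bare-aluminium housing half, radial spokes, dark shaft hole in its hub; no copper, no shaft. Fixed on the mat's middle line, 218 to 228 mm from the rotor half (which is left or right changes). 120 mm across, rim 26 mm and hub 46 mm high; two ears across the mat reach 74 mm from the centre, 20 mm high. Origin: centre of its underside, 3 mm above the bench.
- rotor_half: Rotor half: rear housing with the stator (ring of copper coils) and the rotor in it, its steel shaft upright in the middle. Fixed on the mat's middle line. 120 mm across, 53 mm high, with a collar 40 mm across to 64 mm and the shaft, 17 mm across, to 96 mm; ears like the bracket's. Origin: centre of its underside, 3 mm above the bench.
- pulley: Dark steel ribbed belt pulley standing on its flat face: 56 mm across, 38 mm tall, flat top with a bright hub face and a 17 mm bore. About 0.3 kg, loose. Origin: centre of its underside; z up its axis.
- nut: Bright steel hexagon nut lying flat: 24 mm across flats (27.6 mm over corners), 14 mm tall, 16 mm bore; flats face its x axis and every 60 degrees from it. Loose. Origin: centre of its underside, z up.
- bearing: Ball bearing lying flat: bright steel rings with a blue seal between them, 47 mm across, 14 mm tall, 17 mm bore. Loose. Origin: centre of its underside, z up.
- spacer: Brass-coloured spacer collar lying flat: plain ring 30 mm across, 14 mm tall, 17 mm bore. Loose. Origin: centre of its underside, z up.
- regulator: Voltage regulator with brush holder: black plastic block with aluminium cooling fins on top and two copper brushes at one end. Base 42 mm along its x and 60 mm along its y, 18 mm tall; 28 mm tall over the fins. Loose. Origin: centre of its underside, z up.
- grease_tin: Round green tin with a yellow spot on its lid, 60 mm across, 40 mm tall, standing among the parts. Bystander: leave it. Origin: centre of its underside.
- tape_roll: Roll of yellow insulating tape lying flat, 62 mm across, 19 mm tall, among the parts. Bystander: leave it. Origin: centre of its underside.
Mind the look-alikes: they are no part of the job. Of the things that look like the bracket, the larger one is meant. Leave any green look-alike of the nut alone.

How it is judged (in metres and radians):
At the end, for the whole second after the job is handed in: The row as described, all flat, at rest, released. Centres 15 mm or less off the mat's middle line; 85-115 mm spacer to bracket, 53-83 pulley to spacer, 91-130 regulator to rotor half; bearing within 127 of both halves; nut on the pulley within 10. Tin and tape moved 15 at most (x of pulley in the frame of mat between -0.015 and 0.015 m and height (world z) of each of pulley, bearing, spacer, regulator below 0.008 m and x of bearing in the frame of mat between -0.015 and 0.015 m and x of spacer in the frame of mat between -0.015 and 0.015 m and x of regulator in the frame of mat between -0.015 and 0.015 m and horizontal distance between spacer and bracket between 0.085 and 0.115 m and horizontal distance between spacer and rotor_half above 0.25 m and horizontal distance between pulley and spacer between 0.053 and 0.083 m and horizontal distance between pulley and bracket above 0.145 m and horizontal distance between nut and pulley below 0.01 m and z of nut in the frame of pulley between 0.034 and 0.042 m and horizontal distance between bearing and bracket below 0.127 m and horizontal distance between bearing and rotor_half below 0.127 m and horizontal distance between regulator and rotor_half between 0.091 and 0.13 m and horizontal distance between regulator and bracket above 0.25 m and angle between each of pulley, bearing, spacer, regulator, nut's own z axis and vertical below 0.12 rad and linear speed of each of pulley, bearing, spacer, regulator, nut below 0.01 m/s and contact force between each of pulley, bearing, spacer, regulator, nut and the fingers below 0.1 N); the robot touches nothing.
It fails at once if the grease tin or the tape roll is moved (more than 15 mm) (distance of any of grease_tin, tape_roll from where it was at the start of the episode above 0.015 m).
It also fails if it takes over 102 s, if anything falls off the work surface, if the arm or the gripper's body presses on something with over 40 N, if the wrist force passes 120 N, or if a joint passes its speed limit or range.

### The arm

A 6-joint arm with a two-finger parallel gripper is mounted at the origin on the work surface. World frame = base frame: x ahead of the robot, y to its left, z up, the work surface at z = 0. Lengths are in mm, angles in rad, forces in N, time in s.
With the tool pointing down it reaches from about 275 to 825 mm from the base axis. Payload 4.9 kg.
Tool frame: the origin (TCP) lies at the very end of the fingers, on their centre line; the grasp point (between the pads) lies 19 mm behind it; z points along the fingers, y is the line along which they close (so a half turn about z gives the same grasp; the last joint's range is limited). The gripper opens to 85 mm and grips with 20 to 120 N. Pads are 22 mm wide; open, the fingers measure 114 mm over their backs; the gripper's body (76 mm by 85 mm) begins 54 mm behind the grasp point. The pads swing forward as they close: fully open they stand 13 mm farther back than shut.
Start: joints at [-1.305, 0.326, -0.193, 1.052, 0, 1.437], TCP at [214.092, -506.639, 197.681] pointing down, gripper open.
Joint ranges: [-2.65, 2.65], [-0.97, 1.79], [-1.3, 1.35], [-1.93, 2.1], [-1.47, 1.37], [-3.14, 3.14]. Speed limits (rad/s): [2.57, 2.57, 3.14, 3.14, 3.14, 3.14].

### API

Orientations are given as [roll, pitch, yaw] about the fixed x, y, z axes, in that order (R = Rz(yaw) Ry(pitch) Rx(roll)).
In Python, from bench import bot, solve_ik, imaging gives the robot as it stands. Calls block until the motion is done:
- bot.move_ptp(position, orientation): joint-space move of the TCP to a pose.
- bot.movel(position, rot=None, max_speed=150, threshold=None): straight line of the TCP; rot=None keeps the orientation; max_speed is the mean speed in mm/s. With threshold (N) it stops when the force on the tool has changed by that much, and returns True; else False.
- bot.move_j(angles): joint-space move.
- bot.grip(opening, effort=None): opening from 0.0 (shut) to 1.0 (fully open); effort is the grip in N (None keeps the last); returns when the fingers have stopped.
- bot.dwell(seconds).
- solve_ik(position, orientation): joint angles nearest the present ones, or None.
- bot.get_state(): the state.
- imaging.capture(name): name is "scene" or "top"; returns the picture (420x560x3 uint8, blue, green, red); there is no depth.
- imaging.camera_model(name): a dict with "K" (3x3 intrinsics, pixels), "k1" (the pictures are not rectified: a ray, as slopes to the right and down, at radius r is drawn at 1 + k1 r^2 times it, then the intrinsics apply), "position" and "rotation" of the camera in the world. Camera axes: x right, y up, looking along -z (the intrinsics and any distortion apply to the point x, -y, -z); pixel columns grow to the right and rows downward; lengths in mm; the calibration is good to about 2 mm. A picture is of the moment at which its call begins. camera_model takes no time and is no camera call.
A pose or a line that the arm cannot do raises bot.IKError and nothing moves.
- bot.sign_off(): hands the job in; it is judged then, once.
The state is a dict: "t": time; "qpos": joint angles; "joint_velocities": joint speeds; "effort": joint torques, N m; "tcp_pos": TCP position; "orientation": TCP orientation; "contact_force": force on the tool from outside, world axes, zero at the start; "wrist_torque": the same for the moment, N m; "opening": opening from 0.0 (shut) to 1.0 (fully open); "gripper_force": force on a finger pad.
Only numpy, scipy, OpenCV 4.12 (cv2) and the standard library are available. Lean on these libraries where they do the work, as an engineer would, in place of code of your own. Each camera call takes 0.05 s, during which the arm holds its last target. There are 200 camera calls.

## Working session

There is one attempt and no reset: what is moved stays moved. The work goes in short steps, each a Python script; the robot and the scene stay as the last script left them, time stands still between calls to the robot, and variables do not carry over. Pictures are saved under pics/ and viewed, at most 14 in all, crops included, and the job is handed in when it is done.

```bash
ls; mkdir -p pics; python3 - <<'E'
from bench import bot, imaging
import cv2
for n in("scene","top"):
    im=imaging.capture(n); cv2.imwrite(f"pics/{n}0.png",im)
    m=imaging.camera_model(n); print(n,m)
print(bot.get_state())
E
```

```text
pics
scene {'K': array([[445.46833855,   0.        , 273.91306023],
       [  0.        , 445.46833855, 207.06246635],
       [  0.        ,   0.        ,   1.        ]]), 'k1': -0.11102491027487431, 'position': array([931.21923431, 615.45773696, 532.78961724]), 'rotation': array([ 0.98332012, -0.02226314,  2.50970009])}
top {'K': array([[534.83981443,   0.        , 275.18554388],
       [  0.        , 534.83981443, 205.41567397],
       [  0.        ,   0.        ,   1.        ]]), 'k1': -0.16755226506866672, 'position': array([ 371.68762748,   -8.94767574, 1262.76879298]), 'rotation': array([ 0.09854924,  0.0147831 , -1.59930084])}
{'t': 0.1, 'qpos': array([-1.30520682e+00,  3.26903872e-01, -1.93474949e-01,  1.05198732e+00,
       -1.25903698e-05,  1.43658202e+00]), 'joint_velocities': array([-2.38670227e-03, -1.75113325e-03,  2.35083305e-03,  6.17204546e-07,
       -4.23494402e-04, -8.50108594e-06]), 'effort': array([ 6.52304207e-04, -4.44241619e+01,  2.63037640e+01,  7.89487181e-03,
       -1.18801881e-04,  1.58113522e-05]), 'tcp_pos': array([ 213.9301747 , -506.07483975,  196.96498859]), 'orientation': array([-3.14003528e+00, -1.97581871e-04,  3.99803671e-01]), 'contact_force': array([-0.18307551, -0.01706762, -0.61476522]), 'wrist_torque': array([ 0.01259455,  0.03856868, -0.04507425]), 'gripper_force': 0.0, 'opening': 1.001642621970444}
```

View pics/scene0.png

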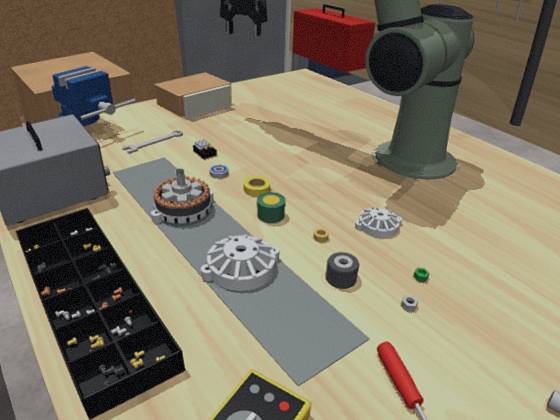

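View pics/top0.png

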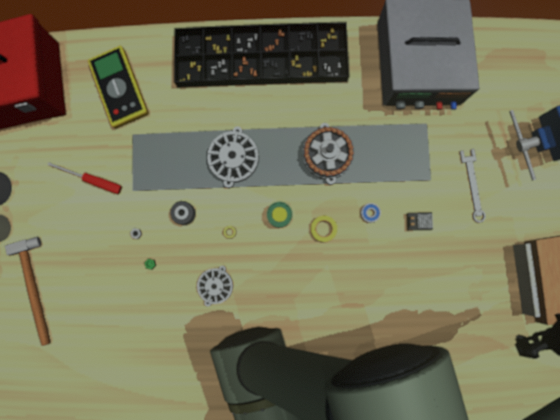

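The top picture shows the row left to right: nut (135,233), pulley (182,213), spacer (229,232), tin (279,215), tape (323,229), bearing (370,213), regulator (419,221). The bracket is at (232,157) and the rotor half at (329,152). I'll enlarge both views for measuring.

```bash
cat > h.py <<'E'
import numpy as np, cv2
from scipy.spatial.transform import Rotation as R
from scipy.optimize import least_squares
from bench import bot, imaging, solve_ik
def cam(n):
    m=imaging.camera_model(n); return m["K"],m["k1"],np.array(m["position"]),R.from_euler("xyz",m["rotation"]).as_matrix()
def proj(n,P):
    K,k,p,M=cam(n); c=(np.atleast_2d(P)-p)@M; s=np.c_[c[:,0],-c[:,1]]/-c[:,2:]
    s=s*(1+k*(s**2).sum(1,keepdims=True)); return s@K[:2,:2].T+K[:2,2]
def at_z(n,uv,z):
    f=lambda q: proj(n,[*q,z])[0]-uv
    return least_squares(f,[450.,0.]).x
def tri(a,b):
    f=lambda P: np.r_[proj("top",P)[0]-a,proj("scene",P)[0]-b]
    r=least_squares(f,[450.,0.,20.]); return r.x,np.abs(r.fun).max()
E
python3 - <<'E'
import cv2
a=cv2.imread("pics/top0.png")[115:315,120:440]; b=cv2.imread("pics/scene0.png")[125:325,130:450]
cv2.imwrite("pics/topc.png",cv2.resize(a,None,fx=2.5,fy=2.5,interpolation=2)); cv2.imwrite("pics/scenec.png",cv2.resize(b,None,fx=2.5,fy=2.5,interpolation=2))
E
```

```text
(no output)
```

View pics/topc.png

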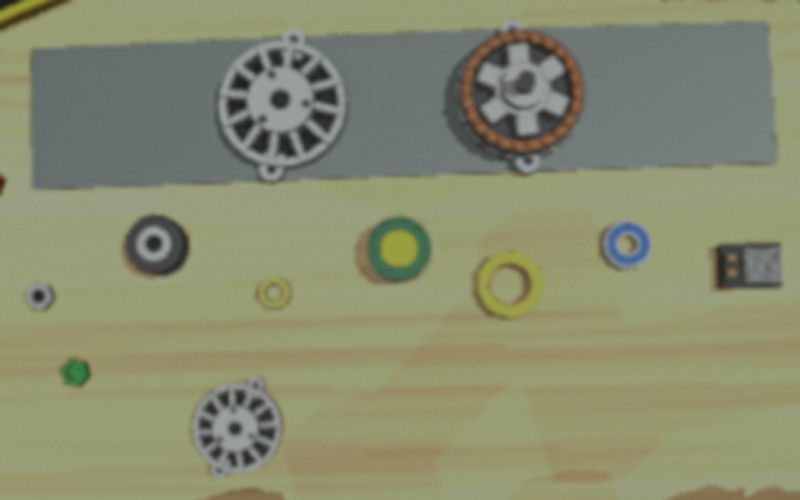

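View pics/scenec.png

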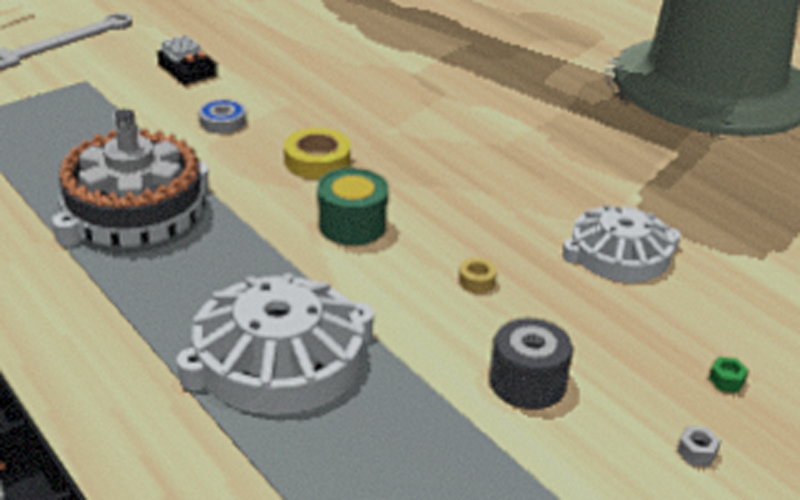

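Enlarged, the top view shows the nut at (39,296), pulley hub (154,243), spacer (274,292), bearing (627,244), bracket hole (280,99) and regulator outline x 716–782, y 243–290. In the scene view they are at (701,440), (534,340), (478,268), (222,108) and (277,308). The smaller bracket and the green nut are the decoys. Next I triangulate.

```bash
python3 - <<'E'
from h import *
np.set_printoptions(precision=1,suppress=True)
T=lambda u:(np.array(u)+.5)/2.5-.5+[120,115]
S=lambda u:(np.array(u)+.5)/2.5-.5+[130,125]
for n,a,b,z in [("nut",(39,296),(701,440),14),("pulley",(154,243),(534,340),38),("spacer",(274,292),(478,268),14),("tin",(399,249),(353,187),40),("tape",(510,284),(318,144),19),("bearing",(627,244),(222,108),14),("bracket",(280,99),(277,308),49),("shaft",(522,80),(125,113),99),("reg finmid",(763,266),(182,47),28)]:
    P,e=tri(T(a),S(b)); print(n,P,round(e,2),"top@z",at_z("top",T(a),z),"scene@z",at_z("scene",S(b),z))
c=[at_z("top",T(u),3) for u in [(31,48),(768,22),(776,163),(33,188)]]
for p in c: print("mat",p)
print("mat ctr",np.mean(c,0),(c[0]+c[3])/2,(c[1]+c[2])/2)
for u in [(716,246),(780,243),(782,287),(718,290)]: print("reg",at_z("top",T(u),18))
print(cam("top")[3])
E
```

```text
nut [439.4 340.4  12.5] 0.14 top@z [439.6 339.6] scene@z [440.7 341.3]
pulley [484.2 223.7  39.1] 0.17 top@z [484.7 223.6] scene@z [483. 223.]
spacer [437.4 115.3  13.8] 0.07 top@z [437.5 115.2] scene@z [437.5 115.6]
tin [472.4  -3.2  38.6] 0.0 top@z [472.3  -3.2] scene@z [473.7  -1.4]
tape [ 437.9 -105.2   18.4] 0.19 top@z [ 438.2 -105.5] scene@z [ 438.2 -104.1]
bearing [ 472.6 -217.3   15.4] 0.04 top@z [ 472.7 -217.5] scene@z [ 471.5 -219.6]
bracket [614.3 102.9  46.7] 0.02 top@z [613.9 102.7] scene@z [615.7 105.3]
shaft [ 615.2 -117.4   99.7] 0.45 top@z [ 614.3 -116.8] scene@z [ 615.3 -119.4]
reg finmid [ 447.2 -343.9   23.2] 0.04 top@z [ 447.  -342.7] scene@z [ 451.7 -334.8]
mat [683.  351.1]
mat [ 686.2 -369.3]
mat [ 547.2 -367.9]
mat [544.6 348.3]
mat ctr [615.3  -9.5] [613.8 349.7] [ 616.7 -368.6]
reg [ 467.9 -301.3]
reg [ 468.8 -363. ]
reg [ 427.2 -362.7]
reg [ 426.4 -301.1]
[[-0.   1.  -0.1]
 [-1.  -0.  -0. ]
 [-0.   0.1  1. ]]
```

```bash
cat >> h.py <<'E'
O=[np.pi,0,np.pi/2]; ZT=150
def st(tag):
    s=bot.get_state(); print(tag,"t%.1f tcp %s op %.3f gf %.1f F %s"%(s["t"],np.round(s["tcp_pos"],1),s["opening"],s["gripper_force"],np.round(s["contact_force"],1))); return s
def pick(x,y,w,lift=3,effort=40,touch=True,zs=20):
    bot.grip(min(1,(w+20)/85)); bot.move_ptp([x,y,ZT],O)
    bot.movel([x,y,zs],max_speed=200)
    hit=bot.movel([x,y,-15],max_speed=25,threshold=5)
    z=st(f"touch {hit}")["tcp_pos"][2]+lift
    bot.movel([x,y,z],max_speed=40); bot.grip(0,effort); st("gripped")
    bot.movel([x,y,ZT],max_speed=250); st("lifted"); return z
def place(x,y,z,w):
    """z: TCP height in the grasp plus the rise of the support"""
    bot.move_ptp([x,y,ZT],O); bot.movel([x,y,z+12],max_speed=200)
    bot.movel([x,y,z+0.5],max_speed=30,threshold=6); st("down")
    bot.grip(min(1,(w+20)/85)); bot.movel([x,y,ZT],max_speed=250); st("up")
E
python3 - <<'E'
from h import *
z=pick(447.5,-332,42)
E
```

```text
touch False t3.9 tcp [ 447.6 -332.1  -14.8] op 0.728 gf 0.0 F [-0.3  0.1  0.7]
gripped t4.6 tcp [ 447.5 -332.   -11.6] op 0.328 gf 39.4 F [-0.4  0.7  3.4]
lifted t5.4 tcp [ 446.8 -331.3  148.7] op 0.329 gf 39.5 F [-0.5  0.5 -2.2]
```

```bash
python3 - <<'E'
from h import *
a=imaging.capture("scene");b=imaging.capture("top")
u=proj("scene",[447,-331,150])[0].astype(int); v=proj("top",[447,-331,150])[0].astype(int); print(u,v)
f=lambda im,c:cv2.resize(im[max(0,c[1]-45):c[1]+45,max(0,c[0]-60):c[0]+60],(400,300),interpolation=2)
cv2.imwrite("pics/g1.png",np.hstack([f(a,u),f(b,v)]))
E
```

```text
[201  98] [434 217]
```

View pics/g1.png

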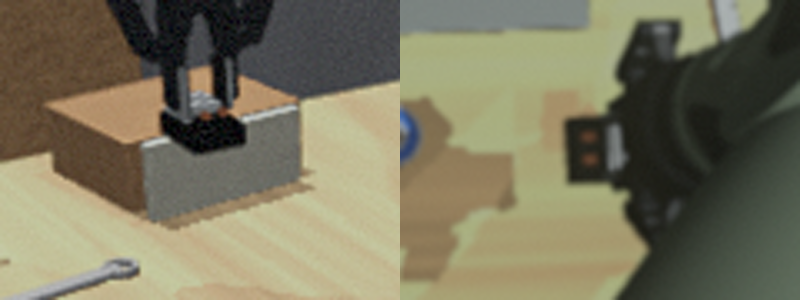

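The gripper holds the regulator by its fins, level. The real fingertips sit about 30 mm above the nominal TCP, at roughly (188,86) and (203,84) in the full scene picture. The hold is good enough to place, and for the other parts I'll find the height by touch over a deeper range.

```bash
sed -i 's/\[x,y,-15\]/[x,y,-50]/' h.py; python3 - <<'E'
from h import *
place(615.5,-229.5,-8.6,42)
z=pick(472.6,-217.4,47,zs=-5)
E
```

```text
down t7.7 tcp [ 615.4 -229.4   -8.2] op 0.331 gf 39.5 F [ 0.4  0.7 -1.3]
up t8.9 tcp [ 614.7 -229.1  148.8] op 0.732 gf 0.0 F [ 0.   0.2 -1.1]
touch True t12.0 tcp [ 472.5 -217.3  -40.5] op 0.790 gf 3.2 F [-1.3  1.2  6.4]
gripped t12.6 tcp [ 474.1 -218.1  -35.8] op 0.536 gf 45.8 F [-2.   0.9 15.4]
lifted t13.5 tcp [ 471.6 -216.8  148.5] op 0.532 gf 41.0 F [-0.3 -0.4 -0.5]
```

```bash
python3 - <<'E'
from h import *
place(615.5,-7.2,-33,47)
z=pick(437.4,115.3,30,lift=7,zs=-5)
E
```

```text
down t15.9 tcp [615.5  -7.1 -32.7] op 0.536 gf 44.2 F [0.3 0.4 4.8]
up t17.1 tcp [614.5  -7.1 148.7] op 0.790 gf 0.0 F [ 0.4  0.3 -0.4]
touch True t20.4 tcp [437.3 115.3 -36.7] op 0.588 gf 4.2 F [-1.7  0.1  8.5]
gripped t21.1 tcp [437.3 115.3 -29.5] op 0.330 gf 39.1 F [-0.6  0.1  5.4]
lifted t22.0 tcp [436.5 115.2 148.8] op 0.323 gf 39.4 F [-0.4 -0.1 -0.4]
```

```bash
python3 - <<'E'
from h import *
place(615,203,-26.5,30)
z=pick(484.2,223.6,56,lift=12,zs=5,effort=60)
place(615,271,z+3,56)
a=imaging.capture("scene");b=imaging.capture("top")
cv2.imwrite("pics/m.png",np.hstack([cv2.resize(a[130:330,80:400],(400,250)),cv2.resize(b[115:255,120:440],(400,175)) if 0 else cv2.resize(b[90:290,120:440],(400,250))]))
cv2.imwrite("pics/mt.png",b);cv2.imwrite("pics/ms.png",a)
E
```

```text
down t24.3 tcp [614.8 203.  -26.2] op 0.322 gf 39.4 F [ 0.3  0.6 -0.2]
up t25.5 tcp [614.  202.8 148.6] op 0.588 gf 0.0 F [ 0.5  0.4 -0.2]
touch True t29.0 tcp [484.2 223.6 -43.3] op 0.896 gf 2.8 F [-0.3 -0.4  5.6]
gripped t29.8 tcp [484.1 223.6 -31.2] op 0.638 gf 63.1 F [-2.4 -1.2  5.2]
lifted t30.7 tcp [483.  223.2 148.4] op 0.641 gf 63.9 F [-0.9 -0.2 -4.2]
down t32.8 tcp [614.8 271.  -28. ] op 0.638 gf 63.7 F [ 0.1 -0.4 -4.3]
up t34.0 tcp [614.1 270.7 148.6] op 0.891 gf 0.0 F [ 0.   0.2 -0.4]
```

View pics/ms.png

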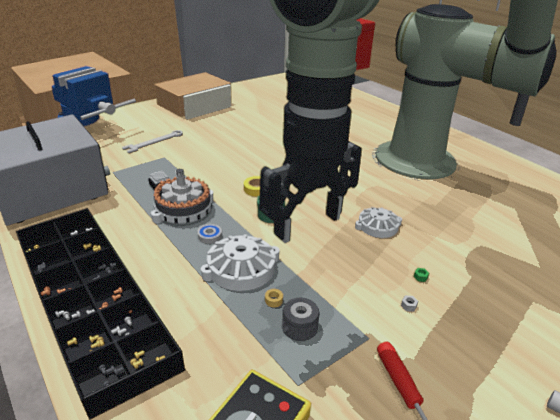

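The row is as planned: regulator by (158,180), bearing at (210,231), spacer at (274,297), pulley hub at (302,310), and tin and tape undisturbed. Next I check the pulley's place and pick the nut.

```bash
python3 - <<'E'
from h import *
for n,u,z in [("pulley",(302,309.5),41),("spacer",(274,294.5),17),("bearing",(210,229.5),17)]: print(n,at_z("scene",u,z))
z=pick(439.5,340.2,26,lift=7,zs=-5)
bot.move_ptp([520,380,ZT],O)
a=imaging.capture("scene");cv2.imwrite("pics/n.png",cv2.resize(a[150:400,200:533],(800,600),interpolation=2))
E
```

```text
pulley [614.17082931 271.7871039 ]
spacer [615.08926077 203.27876094]
bearing [612.9934376   -9.45028441]
touch True t37.4 tcp [439.3 340.1 -36. ] op 0.541 gf 3.2 F [-1.2 -0.2  7.3]
gripped t38.1 tcp [439.4 340.1 -28.9] op 0.280 gf 39.1 F [-0.2 -1.1  4.2]
lifted t39.0 tcp [438.7 339.7 148.7] op 0.274 gf 39.2 F [ 0.  -0.7 -1.4]
```

View pics/n.png

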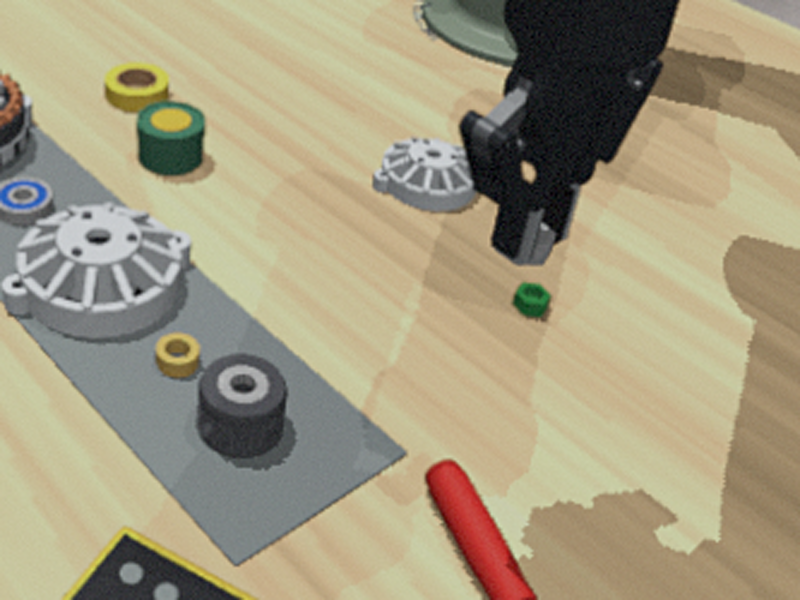

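The nut is gone from the bench and held between the tips around (530,245). The opening of about 23 mm means it is gripped on its flats. Now I place it on the pulley.

```bash
python3 - <<'E'
from h import *
place(614.4,271.4,12.3,26)
bot.move_ptp([420,200,300],O); st("away")
a=imaging.capture("scene");b=imaging.capture("top")
f=lambda im,y,x:cv2.resize(im[y:y+225,x:x+150],(400,600),interpolation=2)
cv2.imwrite("pics/e1.png",cv2.resize(a[150:375,110:410],(800,600),interpolation=2))
cv2.imwrite("pics/e2.png",cv2.resize(b[115:315,120:440],None,fx=2.5,fy=2.5,interpolation=2))
E
```

```text
down t41.4 tcp [614.4 271.3  12.7] op 0.271 gf 39.2 F [ 0.6  0.4 -0.6]
up t42.5 tcp [613.7 271.2 148.9] op 0.539 gf 0.0 F [-0.5  0.2 -0.9]
away t43.5 tcp [420.4 200.1 298.9] op 0.544 gf 0.0 F [ 0.4  0.1 -0.5]
```

View pics/e1.png

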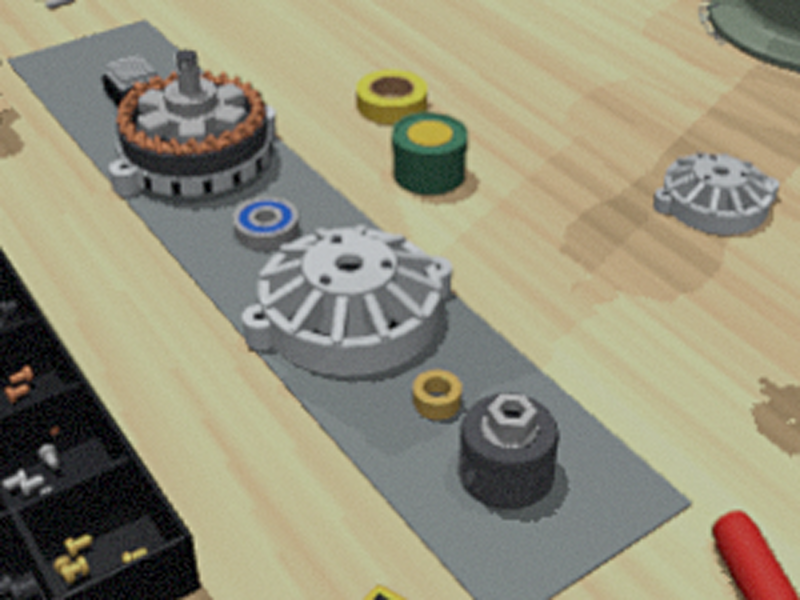

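View pics/e2.png

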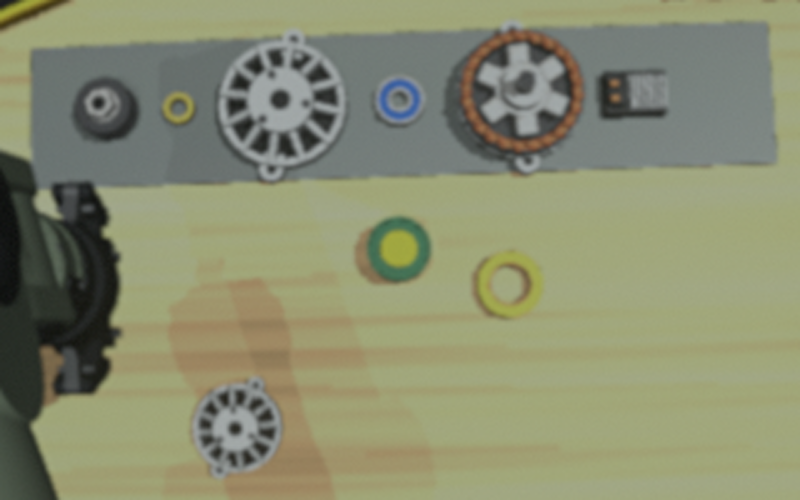

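The row is complete. In the top crop the nut is at (101,103), spacer (179,107), bearing (400,100) and regulator (635,94); the tin (399,249) and tape (510,284) are unmoved. One numeric check, then I hand in.

```bash
python3 - <<'E'
from h import *
T=lambda u:(np.array(u)+.5)/2.5-.5+[120,115]
S=lambda u:(np.array(u)+.5)*.375-.5+[110,150]
for n,u,z in [("nut",(101,103),55),("spacer",(179,107),17),("bearing",(400,99),17),("reg",(635,94),21)]: print(n,at_z("top",T(u),z).round(1))
print("nut tri",tri(T((101,103)),S((513,408))))
print("pulley rim top",at_z("scene",S((508,421)),41))
E
```

```text
nut [615.  269.1]
spacer [615.9 202.3]
bearing [616.5  -8.2]
reg [ 614.3 -230.9]
nut tri (array([614.27578863, 270.08326257,  54.08416996]), np.float64(0.3775885313436049))
pulley rim top [613.90917737 267.1574133 ]
```

```bash
python3 -c "
from bench import bot
print(bot.sign_off())"
```

```text
the job is handed in; nothing more can be done
None
```

The alternator row is laid out on the mat and the job is handed in, with no verdict returned. My last camera check put every part within the limits, the tin and tape looked unmoved, and it took about 44 of the 102 s.

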